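Stand the recipe board in its block and hold a clip open over it

TASK

Take the recipe board out of the wire rack and slide it down into the slot of the blue stand until it is fully home, and let go of it. Then squeeze the yellow spring clip open to free it from its perch, and finish while holding it squeezed wide open, jaws down and square to the board, around the middle of the board's top edge: the jaws reach about a centimetre down past the two faces but the clip touches neither board nor stand. Leave the garlic, timer, salt shaker and peeler where they are.

Things in the scene. Friction and masses are not known exactly. Their poses are not given: they have to be found in the camera images.
- board: Stiff white recipe board with coloured pictures on one face, 8 mm thick (its x), 70 mm wide (its y), 110 mm tall (its z), about 60 g. Origin at the centre of its bottom edge. It starts upright and loose in the wire rack, bottom edge 10 mm above the work surface, the rack's 45 mm high hoops in front of and behind it; the 65 mm above the hoops are free to grip across the thickness.
- board_top (a point): Centre of the board's top edge, 110 mm above its origin; axes as the board's.
- rack: Fixed rack: white base 60 (x) x 92 (y) x 10 mm with two steel wire hoops 14 mm apart inside, 45 mm high. Origin at the centre of its underside, z up. The board stands in its middle with the same yaw.
- stand: Fixed blue-painted wooden block with brass trim, 60 (x) x 96 (y) x 38 mm high. Origin at the centre of its underside, z up. In the middle of its top is a slot along its y, 10 mm wide (x) and 73 mm long (y), 28 mm deep, with a 3 mm lead-in bevel on its long sides.
- slot_floor (a point): Centre of the slot's floor, 10 mm above the stand's underside; axes as the stand's. The seated board's bottom edge rests here, so that its top edge is then 120 mm above the work surface.
- slot_mouth (a point): Centre of the slot's mouth, level with the stand's top, 28 mm above the slot floor; axes as the stand's.
- perch: Fixed dark steel foot 70 (x) x 70 (y) x 12 mm with an upright tongue in the middle, 4 mm thick (x), 50 mm wide (y), top 72 mm above the work surface. Origin at the centre of its underside, z up. The closed clip bites the top of the tongue.
- clip: Yellow sprung clip like a wide clothes peg, about 45 g, standing jaws down, biting the perch's tongue. Origin on its steel pivot pin (10 mm thick, along its y), 93 mm above the work surface at the start; z up towards the handles. Two jaws 40 mm wide (y) hang below and open along x; their lips span 24 to 32 mm below the pivot. The tongue's top is 21 mm below the pivot.
- clip_grip (a point): Point midway between the clip's two finger bars, 40 mm above the pivot; axes as the clip's. The bars are 7 mm thick, 33 mm long along y; over their outsides (along x) they measure 47 mm closed and 18 mm fully squeezed. Squeezed, they rise about 4 mm relative to the pivot: held fast in the fingers, the pivot goes down instead, and there is room for it.
- clip_front (a joint): Swing of each jaw of the clip (the two are coupled): 0 closed on the tongue with 4 mm between the lips, 0.34 rad fully open with about 24 mm between the lips, slightly negative when shut on nothing. A spring closes it: squeezing the finger bars takes about 4 N at 0 and 9 N at 0.34 (on each bar).
- garlic: Garlic bulb, 53 mm, loose bystander. Origin under its centre.
- timer: White round kitchen timer with a red grip, 69 mm across, 46 mm high, loose bystander. Origin under its centre.
- salt_shaker: Grey salt shaker, 44 mm across, 90 mm high, loose bystander. Origin under its centre.
- peeler: Peeler with a wooden handle, 169 x 24 x 11 mm, loose bystander lying on the range. Origin under its centre.
Things that resemble listed ones, but are neither listed nor needed, are in the scene too. There is more than one size of the board; the job needs the larger.

How it is judged:
By the outcome, as a careful person would: the job done as asked, in the order asked, and still so for the second after the job is handed in, while the arm keeps its last pose, push and grip.
It also fails if it takes over 67 s, if anything falls off the work surface, if the arm or the gripper's body presses on something with over 40 N, if the wrist force passes 120 N, or if a joint passes its speed limit or range.

ROBOT

A 7-joint arm with a two-finger parallel gripper is mounted at the origin on a cart in front of the work surface, level with it; the furniture and walls round the work are solid. World frame = base frame: x ahead of the robot, y to its left, z up, the work surface at z = 0. Lengths are in m, angles in rad, forces in N, time in s.
With the tool pointing down it reaches from about 0.425 to 0.875 m from the base axis. Payload 8.4 kg.
Tool frame: the origin (TCP) lies midway between the tips of the shut fingers; the grasp point (between the pads) lies 19 mm behind it; z points along the fingers, y is the line along which they close (so a half turn about z gives the same grasp; the last joint's range is limited). The gripper opens to 85 mm and grips with 20 to 120 N. Pads are 22 mm wide; open, the fingers measure 114 mm over their backs; the gripper's body (76 mm by 85 mm) begins 54 mm behind the grasp point. The pads swing forward as they close: fully open they stand 13 mm farther back than shut.
Start: joints at [-1.278, 0.333, 0.04, 1.465, -0.013, 1.343, -0.059], TCP at [0.248, 0.601, 0.194] pointing down, gripper open.
Joint ranges: [-2.58, 2.58], [-0.38, 2.09], [-1.3, 1.39], [0.25, 2.4], [-1.5, 4.64], [0.08, 2.09], [-2.65, 2.65]. Speed limits (rad/s): [2.22, 2.22, 2.79, 2.79, 3.14, 3.14, 3.14].

INTERFACE

Orientations are given as a unit quaternion [x, y, z, w].
In Python, from cell import arm gives the robot as it stands.
- The arm moves only by the shell command python3 -m inch 'ROWS' [OPENING] [FORCE]. ROWS is JSON, a list of rows, each a list of 2 entries, a list of its own where there are three numbers: the shift along the world's x, y, z each as a share of 2 cm, from -1 to 1, then the turn, a rotation vector about the world's x, y, z each as a share of 0.5 rad, from -1 to 1. A call has 1 to 12 rows; each row shifts and turns the commanded pose from where the row before left it; what a row does not reach is not made up. A row lasts 1/12 s, in which the tool goes at most 41.7 mm and 7.16 degrees, less where a joint would pass 70% of its speed; a pose out of reach is approached as far as the arm can. A call with a number of a shift or a turn outside -1 to 1 is refused whole. A call with a gripper value outside its range is refused whole. OPENING is the closure, from 0 (fully open) to 1 (shut), set as the call begins (- or left out, the last holds). The fingers move at their own pace and stop on an object; FORCE is the grip in N (left out, the last holds). Time passes only in rows, so rows that do not move let the fingers close. It gives the time, the measured TCP pose, the force, the opening and the grip force at its end, in the units of the state.
- arm.read_state(): the state, without advancing time (a new reading comes with each control period).
- arm.read_camera(name): name is "scene" or "top" or "wrist"; returns the picture (384x512x3 uint8, red, green, blue); there is no depth.
- arm.calibration(name): a dict with "fx", "fy", "cx", "cy" (pixels), "dist_coeffs" ([k1, k2, p1, p2, k3] as OpenCV has them; the pictures are not rectified), "R" (3x3) and "t" (3): a world point X has camera coordinates R X + t. Camera axes: x right, y down, z forward; pixel columns grow to the right and rows downward; lengths in m; the calibration is good to about 2 mm. A picture is of the moment at which its call begins: read the wrist's pose just before it. calibration takes no time and is no camera call; for the wrist camera it gives the pose at the moment of the call.
- arm.close_job(): hands the job in; it is judged then, once.
The state is a dict: "clock": time; "joints": joint angles; "joint_velocities": joint speeds; "tau": joint torques, N m; "tcp_pos": TCP position; "ee_rot": TCP orientation; "ft_force": force on the tool from outside, world axes, zero at the start; "wrist_torque": the same for the moment, N m; "opening": finger opening in m; "grip_force": force on a finger pad.
Only numpy, scipy, OpenCV 4.12 (cv2) and the standard library are available. Lean on these libraries where they do the work, as an engineer would, in place of code of your own. Each camera call takes 0.05 s, during which the arm holds its last target. There are 200 camera calls.

## Working session

There is one attempt and no reset: what is moved stays moved. The work goes in short steps, Python scripts to look and compute and a shell command to move; the robot and the scene stay as the last step left them, time stands still between calls to the robot, and variables do not carry over. Pictures are saved under pics/ and viewed, at most 10 in all, crops included, and the job is handed in when it is done.

```bash
mkdir -p pics; ls; python3 - <<'E'
from cell import arm
import cv2,numpy as np
for n in("scene","top"):
    im=arm.read_camera(n); cv2.imwrite(f"pics/{n}0.png",cv2.resize(im[:,:,::-1],(800,600),interpolation=cv2.INTER_CUBIC)); cv2.imwrite(f"pics/{n}0_raw.png",im[:,:,::-1])
    c=arm.calibration(n); print(n,{k:np.round(v,4).tolist() for k,v in c.items()})
s=arm.read_state(); print({k:np.round(v,3).tolist() for k,v in s.items()})
E
```

```text
pics
scene {'fx': 429.0875, 'fy': 429.0875, 'cx': 257.412, 'cy': 195.1906, 'dist_coeffs': [-0.0137, 0.0, 0.0, 0.0, 0.0], 'R': [[0.7332, -0.6797, 0.0208], [-0.2876, -0.3377, -0.8962], [0.6162, 0.6512, -0.4431]], 't': [-0.3922, 0.2347, 0.7606]}
top {'fx': 471.0319, 'fy': 471.0319, 'cx': 257.2708, 'cy': 189.0316, 'dist_coeffs': [-0.1385, 0.0, 0.0, 0.0, 0.0], 'R': [[-0.0151, -0.9999, -0.0033], [-0.9952, 0.0154, -0.0971], [0.0971, 0.0018, -0.9953]], 't': [-0.0167, 0.5656, 1.4245]}
{'clock': 0.1, 'joints': [-1.278, 0.334, 0.04, 1.466, -0.013, 1.343, -0.058], 'joint_velocities': [-0.001, -0.002, 0.0, -0.003, -0.001, 0.002, -0.001], 'tau': [0.004, -66.002, 1.37, -40.647, 0.017, 0.009, 0.0], 'tcp_pos': [0.248, 0.6, 0.193], 'ee_rot': [0.195, 0.981, -0.001, -0.0], 'ft_force': [-0.32, 0.736, -0.316], 'wrist_torque': [-0.023, 0.036, -0.01], 'grip_force': 0.0, 'opening': 0.086}
```

View pics/scene0.png

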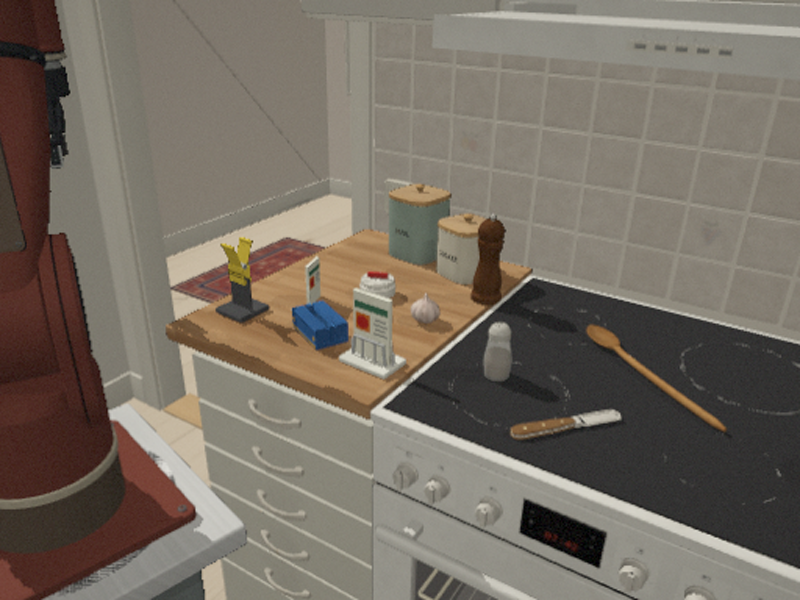

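View pics/top0.png

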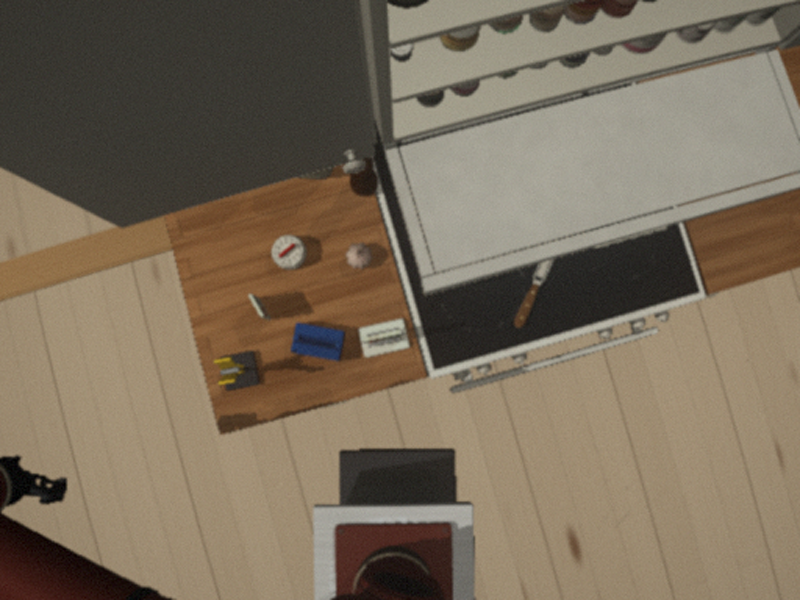

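Scene view (800 px): the larger board stands in the white rack at (372,325). A small decoy board is at (313,280). The blue stand is at (320,322), the yellow clip on its perch at (240,270), the timer at (378,285), the garlic at (426,310), the salt shaker at (497,350) and the peeler at (560,425). The spoon and pepper mill are distractors. Candidates for "board" are (372,325), large and in the rack, and (313,280), small. I choose the one in the rack and will check it in enlarged crops.

```bash
python3 - <<'E'
import cv2
t=cv2.imread("pics/top0_raw.png")[190:260,130:274]; s=cv2.imread("pics/scene0_raw.png")[145:245,130:265]
cv2.imwrite("pics/topc.png",cv2.resize(t,None,fx=5.5,fy=5.5,interpolation=cv2.INTER_CUBIC))
cv2.imwrite("pics/scenec.png",cv2.resize(s,None,fx=5.9,fy=5.9,interpolation=cv2.INTER_CUBIC))
E
```

```text
(no output)
```

View pics/topc.png

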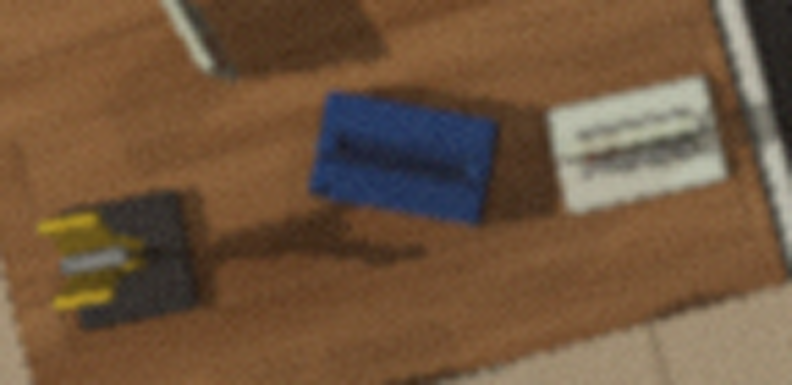

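View pics/scenec.png

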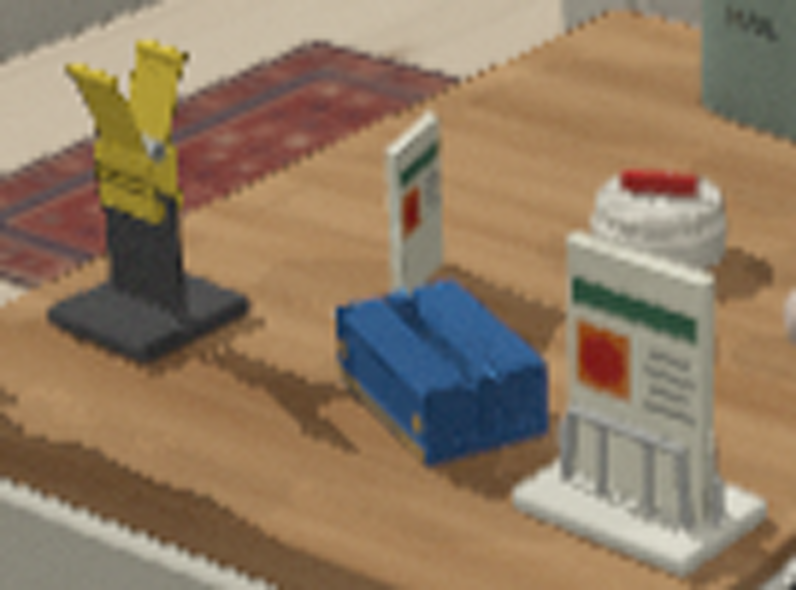

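The crops confirm that the board in the rack is the larger one, with red and green pictures facing the robot. The other stands alone behind the stand and is smaller. Corners read in the top crop: stand top (330,92),(497,121),(477,224),(310,192); rack base (548,108),(705,75),(728,180),(568,214); perch foot (178,190),(197,307),(82,328). Clip bars are at about (68,222) and (84,301), and the pin runs (62,268)-(128,255).

```bash
cat > h.py <<'E'
from cell import arm
import cv2,numpy as np
from scipy.optimize import least_squares
from scipy.spatial.transform import Rotation as Rn
def K(c): return np.array([[c["fx"],0,c["cx"]],[0,c["fy"],c["cy"]],[0,0,1.]])
def proj(c,P): return cv2.projectPoints(np.array(P,float).reshape(-1,1,3),cv2.Rodrigues(np.array(c["R"]))[0],np.array(c["t"],float),K(c),np.array(c["dist_coeffs"]))[0].reshape(-1,2)
def ray(c,uv):
    p=cv2.undistortPoints(np.array(uv,float).reshape(-1,1,2),K(c),np.array(c["dist_coeffs"])).reshape(-1,2)
    R=np.array(c["R"]);return -R.T@np.array(c["t"]),np.c_[p,np.ones(len(p))]@R
def plane(c,uv,z):
    o,d=ray(c,uv); return o+d*((z-o[2])/d[:,2])[:,None]
def fit(obs,guess):
    """obs: list of (cal, local pts, pixels); pose x,y,yaw"""
    def r(p):
        out=[]
        for c,L,uv in obs:
            L=np.array(L,float);C,S=np.cos(p[2]),np.sin(p[2])
            W=np.c_[p[0]+C*L[:,0]-S*L[:,1],p[1]+S*L[:,0]+C*L[:,1],L[:,2]]
            out.append((proj(c,W)-uv).ravel())
        return np.concatenate(out)
    s=least_squares(r,guess,loss="soft_l1"); return s.x,r(s.x)
E
python3 - <<'E'
from h import *
T=arm.calibration("top");S=arm.calibration("scene")
tc=lambda a:(np.array(a)+.5)/5.5-.5+[130,190]
sc=lambda a:(np.array(a)+.5)/5.9-.5+[130,145]
def rect(a,b,z): return [[a,b,z],[a,-b,z],[-a,-b,z],[-a,b,z]]  # image TL,TR,BR,BL
st=tc([(330,92),(497,121),(477,224),(310,192)]);rk=tc([(548,108),(705,75),(728,180),(568,214)])
print(plane(T,st,.038).round(3).tolist());print(plane(T,rk,.01).round(3).tolist())
for n,o in dict(
 standT=[(T,rect(.03,.048,.038),st)],
 standS=[(S,[[-.03,.048,.038],[-.03,-.048,.038],[.03,-.048,.038],[-.03,-.048,0]],sc([(337,308),(427,390),(548,350),(430,463)]))],
 rackT=[(T,rect(.03,.046,.01),rk)],
 rackS=[(S,[[-.03,.046,.01],[-.03,-.046,.01],[.03,-.046,.01]],sc([(514,494),(685,560),(766,507)]))],
 boardS=[(S,[[-.004,.035,.12],[-.004,-.035,.12]],sc([(568,235),(708,280)]))],
 perchT=[(T,[[.035,-.035,.012],[-.035,-.035,.012],[-.035,.035,.012]],tc([(178,190),(197,307),(82,328)]))],
 perchS=[(S,[[-.035,.035,.012],[-.035,-.035,.012],[.035,-.035,.012]],sc([(49,313),(145,350),(248,298)]))]).items():
    x,r=fit(o,[.5,.1,0]);print(n,x.round(4),np.degrees(x[2]).round(1),np.abs(r).max().round(2))
print("pin",plane(T,tc([(62,268),(128,255)]),.098).round(4).tolist())
print("bars",plane(T,tc([(68,222),(84,301)]),.135).round(4).tolist())
print("decoy",plane(T,tc([(205,72),(165,0)]),.08).round(3).tolist())
E
```

```text
[[0.514, 0.183, 0.038], [0.497, 0.09, 0.038], [0.44, 0.101, 0.038], [0.459, 0.194, 0.038]]
[[0.505, 0.063, 0.01], [0.523, -0.026, 0.01], [0.463, -0.038, 0.01], [0.445, 0.052, 0.01]]
standT [ 0.4776  0.1418 -0.1961] -11.2 0.66
standS [ 0.4786  0.1477 -0.1752] -10.0 1.04
rackT [0.4841 0.0127 0.1918] 11.0 0.21
rackS [0.4807 0.0119 0.1963] 11.2 0.92
boardS [0.4857 0.0164 0.2222] 12.7 0.0
perchT [0.4233 0.3016 0.1663] 9.5 0.68
perchS [0.4178 0.2995 0.2234] 12.8 1.25
pin [[0.4184, 0.3183, 0.098], [0.425, 0.2825, 0.098]]
bars [[0.4424, 0.3059, 0.135], [0.4014, 0.2973, 0.135]]
decoy [[0.523, 0.245, 0.08], [0.563, 0.267, 0.08]]
```

Both cameras agree on the poses: rack and board at (0.484,0.013) with yaw 11°, stand at (0.478,0.143) with yaw −11°, and perch and clip at (0.421,0.301) with yaw about 10.5°. I move above the board first.

```bash
python3 -m inch '[[[0.39,-0.98,0.2],[0,0,-0.08]],[[0.39,-0.98,0.2],[0,0,-0.08]],[[0.39,-0.98,0.2],[0,0,-0.08]],[[0.39,-0.98,0.2],[0,0,-0.08]],[[0.39,-0.98,0.2],[0,0,-0.08]],[[0.39,-0.98,0.2],[0,0,-0.08]],[[0.39,-0.98,0.2],[0,0,-0.08]],[[0.39,-0.98,0.2],[0,0,-0.08]],[[0.39,-0.98,0.2],[0,0,-0.08]],[[0.39,-0.98,0.2],[0,0,-0.08]],[[0.39,-0.98,0.2],[0,0,-0.08]],[[0.39,-0.98,0.2],[0,0,-0.08]]]' 0
```

```text
clock: 1.1
tcp_pos: [0.3423, 0.3639, 0.2421]
ee_rot: [0.424, 0.906, -0.0, -0.0]
ft_force: [0.7, -0.7, 0.4]
opening: 0.0855
grip_force: 0.0
```

```bash
python3 -m inch '[[[0.39,-0.98,0],[0,0,-0.06]],[[0.39,-0.98,0],[0,0,-0.06]],[[0.39,-0.98,0],[0,0,-0.06]],[[0.39,-0.98,0],[0,0,-0.06]],[[0.39,-0.98,0],[0,0,-0.06]],[[0.39,-0.98,0],[0,0,-0.06]],[[0.39,-0.98,0],[0,0,-0.06]],[[0.39,-0.98,0],[0,0,-0.06]],[[0.39,-0.98,0],[0,0,-0.06]],[[0.39,-0.98,0],[0,0,-0.06]],[[0.39,-0.98,0],[0,0,-0.06]],[[0.39,-0.98,0],[0,0,-0.06]]]'
python3 -m inch '[[[0.39,-0.98,0],[0,0,-0.06]],[[0.39,-0.98,0],[0,0,-0.06]],[[0.39,-0.98,0],[0,0,-0.06]],[[0.39,-0.98,0],[0,0,-0.06]],[[0.4,-0.9,0],[0,0,-0.02]],[[0.4,-0.9,0],[0,0,0]],[[0,0,0],[0,0,0]]]'
python3 - <<'E'
from h import *
c=arm.calibration("wrist"); im=arm.read_camera("wrist")
cv2.imwrite("pics/w1.png",cv2.resize(im[:,:,::-1],(800,600),interpolation=cv2.INTER_CUBIC))
print({k:np.round(v,4).tolist() for k,v in c.items()})
E
```

```text
clock: 2.1
tcp_pos: [0.4361, 0.1283, 0.242]
ee_rot: [0.579, 0.815, 0.0, 0.0]
ft_force: [0.0, 0.3, 0.3]
opening: 0.0853
grip_force: 0.0
clock: 2.68
tcp_pos: [0.4838, 0.0109, 0.2421]
ee_rot: [0.632, 0.775, -0.0, 0.001]
ft_force: [-0.1, -0.4, 0.7]
opening: 0.0854
grip_force: 0.0
{'fx': 341.8637, 'fy': 341.8637, 'cx': 258.2472, 'cy': 195.5275, 'dist_coeffs': [-0.0016, 0.0, 0.0, 0.0, 0.0], 'R': [[0.9796, 0.2011, 0.0008], [0.1907, -0.93, 0.3141], [0.0639, -0.3075, -0.9494]], 't': [-0.4765, -0.1387, 0.3977]}
```

View pics/w1.png

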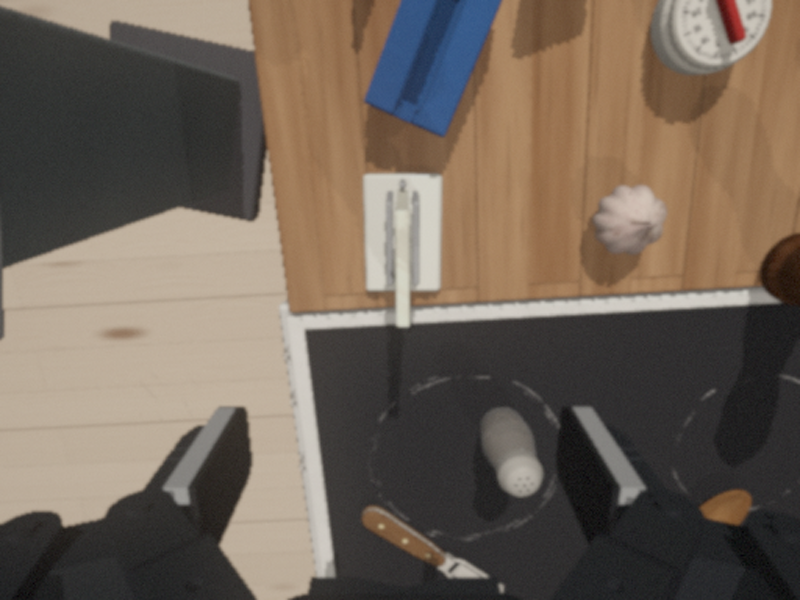

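Wrist view (800 px): rack base corners (365,175),(441,174),(440,290),(365,292). The board's top edge runs straight up the picture, with its near end at (396..411,326) and its centre line at u≈403. Stand top corners are (366,100) and (443,136), and the hoops stand either side of the board.

```bash
python3 - <<'E'
from h import *
W=arm.calibration("wrist")
f=lambda a:(np.array(a,float)+.5)*.64-.5
a=.03;b=.046
x,r=fit([(W,[[-a,b,.01],[a,b,.01],[a,-b,.01],[-a,-b,.01]],f([(365,175),(441,174),(440,290),(365,292)]))],[.48,.01,.2]);print("rack",x.round(4),np.degrees(x[2]),np.abs(r).max())
x,r=fit([(W,[[-.004,-.035,.12],[.004,-.035,.12]],f([(396,326),(411,326)]))],[.48,.01,.2]);print("board",x.round(4),np.degrees(x[2]))
print("near end",plane(W,f([(403.5,326),(403,210)]),.12).round(4))
b=.048
print("stand corners",plane(W,f([(366,100),(443,136)]),.038).round(4).tolist())
p=plane(W,f([(366,100),(443,136),(402,0),(503,0)]),.038); d=p[1]-p[0];print(np.linalg.norm(d),np.degrees(np.arctan2(d[1],d[0])),[np.degrees(np.arctan2(*(p[k+2]-p[k])[:2]))*-1 for k in(0,1)])
C=(p[0]+p[1])/2; th=np.arctan2(d[1],d[0]); print("stand c",C[:2]+.048*np.array([-np.sin(th),np.cos(th)]))
E
```

```text
rack [0.482  0.0148 0.2096] 12.006807677190572 1.900813066734031
board [0.4827 0.0155 0.2038] 11.675272671422455
near end [[ 0.4898 -0.0188  0.12  ]
 [ 0.4755  0.0491  0.12  ]]
stand corners [[0.4386, 0.1045, 0.038], [0.4944, 0.0925, 0.038]]
0.05702393723796375 -12.126891376997213 [np.float64(-10.473606196564372), np.float64(-12.05830527255618)]
stand c [0.47659163 0.14542729]
```

```bash
python3 -m inch '[[[-0.06,0.18,-0.9],[0,0,0]],[[0,0,-0.95],[0,0,0]],[[0,0,-0.95],[0,0,0]],[[0,0,-0.95],[0,0,0]],[[0,0,-0.95],[0,0,0]],[[0,0,-0.95],[0,0,0]],[[0,0,-0.95],[0,0,0]],[[0,0,-0.9],[0,0,0]],[[0,0,-0.8],[0,0,0]],[[0,0,0],[0,0,0]]]' 0
python3 -m inch '[[[0,0,0],[0,0,0]],[[0,0,0],[0,0,0]],[[0,0,0],[0,0,0]],[[0,0,0],[0,0,0]],[[0,0,0],[0,0,0]],[[0,0,0],[0,0,0]],[[0,0,0],[0,0,0]],[[0,0,0],[0,0,0]],[[0,0,0],[0,0,0]],[[0,0,0],[0,0,0]]]' 1 40
```

```text
clock: 3.57
tcp_pos: [0.4791, 0.0196, 0.0731]
ee_rot: [0.629, 0.777, -0.002, -0.001]
ft_force: [0.4, 0.4, -0.1]
opening: 0.0853
grip_force: 0.0
clock: 4.4
tcp_pos: [0.4819, 0.0197, 0.0764]
ee_rot: [0.629, 0.777, 0.0, 0.0]
ft_force: [-1.1, 0.3, 5.6]
opening: 0.0063
grip_force: 40.9
```

```bash
python3 -m inch '[[[0,0,0.5],[0,0,0]],[[0,0,0.5],[0,0,0]],[[0,0,0.8],[0,0,0]],[[0,0,0.8],[0,0,0]],[[0,0,0.8],[0,0,0]],[[0,0,0.6],[0,0,0]],[[0,0,0],[0,0,0]],[[0,0,0],[0,0,0]],[[0,0,0],[0,0,0]]]'
python3 - <<'E'
from h import *
out=[]
s=arm.read_state();print(s["tcp_pos"],s["ee_rot"],s["opening"],s["ft_force"])
W=arm.calibration("wrist");im=arm.read_camera("wrist");cv2.imwrite("pics/w2r.png",im[:,:,::-1])
a=cv2.resize(im[:,:,::-1],(533,400),interpolation=cv2.INTER_CUBIC)
sc=arm.read_camera("scene");cv2.imwrite("pics/s2r.png",sc[:,:,::-1])
b=cv2.resize(sc[145:245,200:266,::-1],(264,400),interpolation=cv2.INTER_CUBIC)
cv2.imwrite("pics/m2.png",np.hstack([a,b]))
print({k:np.round(v,4).tolist() for k,v in W.items() if k in"Rt"})
E
```

```text
clock: 5.15
tcp_pos: [0.481, 0.0195, 0.1555]
ee_rot: [0.629, 0.777, -0.0, -0.0]
ft_force: [-0.3, -0.3, 0.1]
opening: 0.0063
grip_force: 40.2
[0.48102797 0.01948668 0.15549153] [ 6.29482145e-01  7.77014895e-01 -1.85442592e-04 -2.19046987e-04] 0.006311376531006793 [-0.33014596 -0.34840919  0.11929249]
{'R': [[0.9783, 0.2073, -0.0003], [0.197, -0.9292, 0.3127], [0.0646, -0.3059, -0.9499]], 't': [-0.4747, -0.1058, 0.318]}
```

View pics/m2.png

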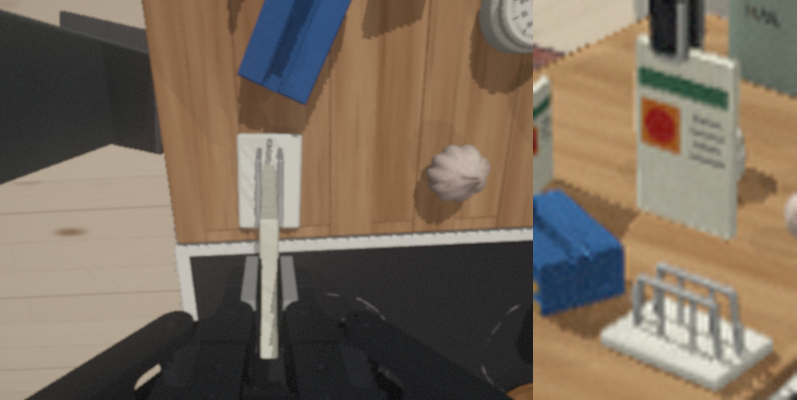

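The board is lifted and held upright. In the left wrist view (533 px wide) its top edge runs from the near end (270,357) to the far end at about (270,220), with the far narrow side below that. The rack is empty, and the stand's near corners are (238,74) and (305,103).

```bash
python3 - <<'E'
from h import *
W=arm.calibration("wrist");S=arm.calibration("scene")
f=lambda a:(np.array(a,float)+.5)*512/533-.5
g=lambda a:(np.array(a,float)+.5)/4-.5+[200,145]
print("top edge",plane(W,f([(270,357),(270,220)]),.199).round(4).tolist())
print("bot far",plane(W,f([(270,165)]),.089).round(4).tolist())
p=plane(W,f([(238,74),(305,103)]),.038);d=p[1]-p[0];print("stand",p.round(4).tolist(),np.linalg.norm(d))
b=(639,36);
for z in(.196,.199,.202): 
  x,r=fit([(S,[[-.004,.035,z],[-.004,-.035,z],[-.004,-.035,z-.11]],g([(639-533,36),(738-533,66),(734-533,237)]))],[.48,.01,.2]);print(z,x.round(4),np.degrees(x[2]).round(1),np.abs(r).max().round(2))
s=arm.read_state();q=Rn.from_quat(s["ee_rot"]).as_matrix();print(s["tcp_pos"].round(4) if hasattr(s["tcp_pos"],"round") else s["tcp_pos"],q[:,1],q[:,2])
# stand slot & corners in raw wrist, lines
im=cv2.imread("pics/w2r.png");cv2.imwrite("pics/c3.png",cv2.resize(im[0:110,210:350],None,fx=5.4,fy=5.4,interpolation=cv2.INTER_CUBIC))
E
```

```text
top edge [[0.49, -0.0201, 0.199], [0.4757, 0.0469, 0.199]]
bot far [[0.476, 0.0462, 0.089]]
stand [[0.4388, 0.1013, 0.038], [0.4953, 0.0909, 0.038]] 0.05753073620818728
0.196 [0.4904 0.0195 0.2181] 12.5 0.4
0.199 [0.486  0.0144 0.215 ] 12.3 0.51
0.202 [0.4815 0.0092 0.2115] 12.1 0.61
[0.4808 0.0194 0.1552] [ 0.9782457   0.20744542 -0.00132528] [-1.25990885e-03 -4.47226703e-04 -9.99999106e-01]
```

View pics/c3.png

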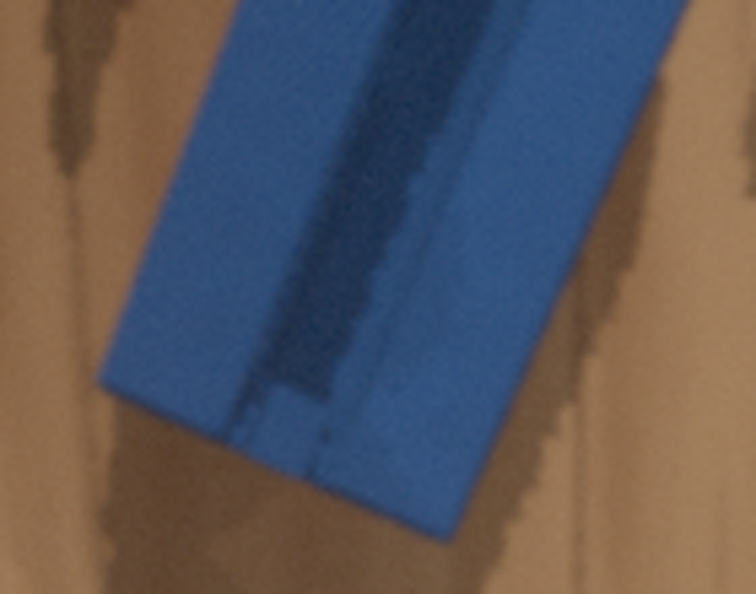

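The held board's top edge runs (0.490,−0.020)→(0.476,0.047), so its centre is 6 mm toward −y of the TCP along its width. The crop shows the stand's near corners at (102,382) and (447,543), with the slot centred between them. I align the yaw and stop with the wrist camera above the stand to measure it well.

```bash
python3 -m inch '[[[-0.06,0.38,0],[0,0,-0.137]],[[-0.06,0.38,0],[0,0,-0.137]],[[-0.06,0.38,0],[0,0,-0.137]],[[-0.06,0.38,0],[0,0,-0.137]],[[-0.06,0.38,0],[0,0,-0.137]],[[-0.06,0.38,0],[0,0,-0.137]],[[0,0,0],[0,0,0]],[[0,0,0],[0,0,0]],[[0,0,0],[0,0,0]],[[0,0,0],[0,0,0]]]'
python3 - <<'E'
from h import *
s=arm.read_state();W=arm.calibration("wrist");im=arm.read_camera("wrist");cv2.imwrite("pics/w3r.png",im[:,:,::-1])
R=Rn.from_quat(s["ee_rot"]).as_matrix();print(np.array(s["tcp_pos"]).round(4),R[:,1].round(3),np.degrees(np.arctan2(R[1,1],R[0,1])))
h=cv2.cvtColor(im,cv2.COLOR_RGB2HSV);m=((h[...,0]>100)&(h[...,0]<125)&(h[...,1]>110)&(h[...,2]>40)).astype(np.uint8)
n,l,st,_=cv2.connectedComponentsWithStats(m);k=1+st[1:,4].argmax();print(st[k])
cv2.imwrite("pics/c4.png",cv2.resize(im[0:370,90:460,::-1],(600,600),interpolation=cv2.INTER_CUBIC))
E
```

```text
clock: 6.08
tcp_pos: [0.4742, 0.0644, 0.1557]
ee_rot: [0.775, 0.633, -0.0, 0.0]
ft_force: [-0.1, 0.1, -1.2]
opening: 0.0065
grip_force: 40.2
[0.4742 0.0644 0.1557] [ 0.98 -0.2  -0.  ] -11.529273503054322
[ 204   25   73  119 8203]
```

View pics/c4.png

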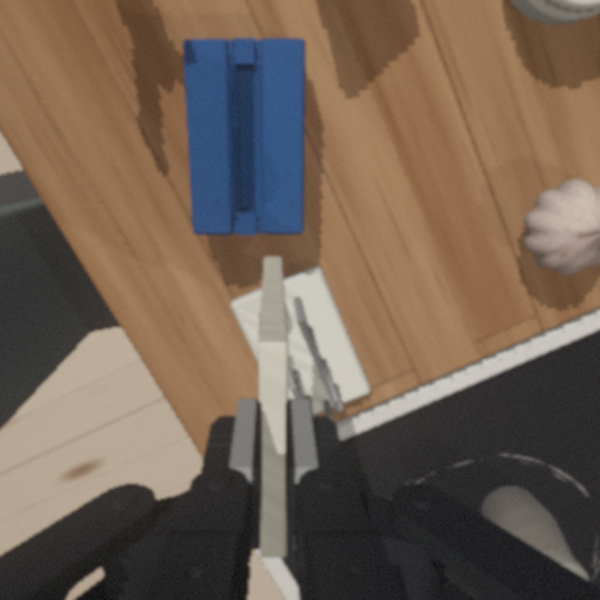

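Here (600 px) the stand's top corners are (184,40),(304,39),(302,233),(195,235). The slot's centre line runs from (243,55) to (245,220). The board's top edge runs from (273,557) to (273,340), and its bottom far end is at (272.5,257).

```bash
python3 - <<'E'
from h import *
W=arm.calibration("wrist")
f=lambda a:(np.array(a,float)+.5)*370/600-.5+[90,0]
a,b=.03,.048
x,r=fit([(W,[[-a,b,.038],[a,b,.038],[a,-b,.038],[-a,-b,.038]],f([(184,40),(304,39),(302,233),(195,235)]))],[.48,.14,-.2]);print("stand",x.round(4),np.degrees(x[2]).round(2),r.round(1))
q=plane(W,f([(243,55),(245,220)]),.038);d=q[0]-q[1];print("slotline",q.round(4).tolist(),np.degrees(np.arctan2(-d[0],d[1])))
t=plane(W,f([(273,557),(273,340)]),.199);print("top",t.round(4).tolist(),t.mean(0));d=t[1]-t[0];print(np.degrees(np.arctan2(-d[0],d[1])),np.linalg.norm(d))
print("bot far",plane(W,f([(272.5,257)]),.089).round(4).tolist())
s=arm.read_state();R=Rn.from_quat(s["ee_rot"]).as_matrix();print("top centre in tool axes",R.T@(t.mean(0)-s["tcp_pos"]))
E
```

```text
stand [ 0.4765  0.1418 -0.1916] -10.98 [-1.2 -0.5  1.1 -0.8  1.4  1.3 -1.3  0.8]
slotline [[0.4836, 0.1818, 0.038], [0.4673, 0.1033, 0.038]] -11.767948988628953
top [[0.4663, 0.024, 0.199], [0.4803, 0.0925, 0.199]] [0.47332009 0.05825886 0.199     ]
-11.563295306016032 0.06991411773624642
bot far [[0.4798, 0.0913, 0.089]]
top centre in tool axes [-0.00629962  0.00035092 -0.04319644]
```

```bash
python3 -m inch '[[[0.02,0.6,0],[0,0,0]],[[0.03,0.9,0],[0,0,0]],[[0.03,0.9,0],[0,0,0]],[[0.03,0.9,0],[0,0,0]],[[0.03,0.89,0],[0,0,0]],[[0,0,-0.7],[0,0,0]],[[0,0,-0.7],[0,0,0]],[[0,0,-0.6],[0,0,0]],[[0,0,0],[0,0,0]],[[0,0,0],[0,0,0]],[[0,0,0],[0,0,0]]]'
python3 - <<'E'
from h import *
s=arm.read_state();W=arm.calibration("wrist");im=arm.read_camera("wrist")
R=Rn.from_quat(s["ee_rot"]).as_matrix();print(np.array(s["tcp_pos"]).round(4),np.degrees(np.arctan2(R[1,1],R[0,1])))
S=arm.calibration("scene");sc=arm.read_camera("scene")
a=cv2.resize(im[100:340,170:330,::-1],(400,600),interpolation=cv2.INTER_CUBIC)
b=cv2.resize(sc[130:230,165:232,::-1],(400,600),interpolation=cv2.INTER_CUBIC)
cv2.imwrite("pics/m5.png",np.hstack([a,b]))
E
```

```text
clock: 7.05
tcp_pos: [0.4774, 0.1493, 0.1166]
ee_rot: [0.775, 0.632, 0.0, 0.0]
ft_force: [-0.2, 0.6, -0.8]
opening: 0.0066
grip_force: 40.1
[0.4774 0.1493 0.1166] -11.563076423803615
```

View pics/m5.png

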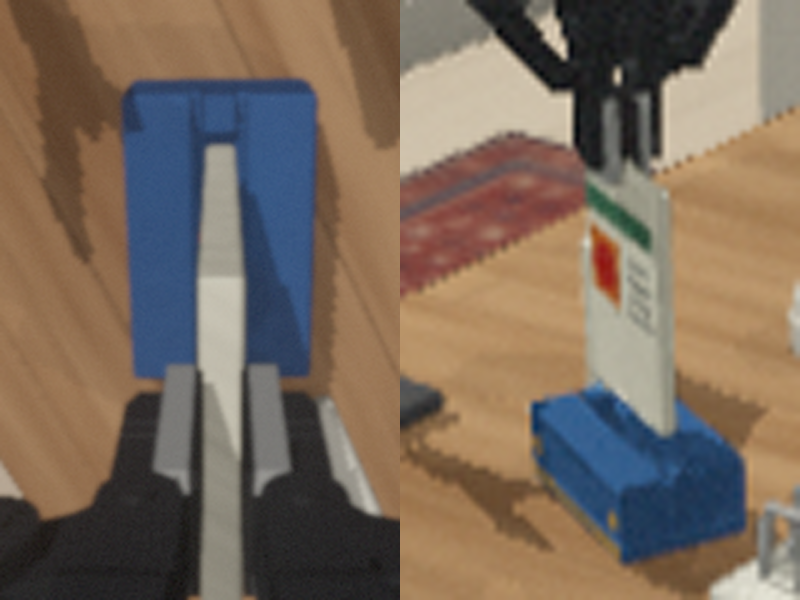

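Left crop: the board's far bottom end spans (206–236,146), the slot's far end is at (220,131), and the stand's far top corners are (124,94) and (317,93). The board looks centred over the slot; I check this numerically.

```bash
python3 - <<'E'
from h import *
W=arm.calibration("wrist");f=lambda a:(np.array(a,float)+.5)/2.5-.5+[170,100]
zb=.050
p=plane(W,f([(221,146)]),zb)[0];q=plane(W,f([(220.5,131)]),.038)[0]
c=plane(W,f([(124,94),(317,93)]),.038);e=plane(W,f([(132,377),(310,377)]),.038)
th=np.radians(-11.5);ex=np.array([np.cos(th),np.sin(th)]);ey=np.array([-np.sin(th),np.cos(th)])
for n,v in dict(boardfar=p,slotfar=q,ctop=c.mean(0),cnear=e.mean(0)).items(): print(n,v.round(4),"x",(ex@v[:2]).round(4),"y",(ey@v[:2]).round(4))
print(c.round(4).tolist(),e.round(4).tolist())
E
```

```text
boardfar [0.4835 0.1762 0.05  ] x 0.4386 y 0.2691
slotfar [0.4838 0.1783 0.038 ] x 0.4385 y 0.2712
ctop [0.4861 0.1895 0.038 ] x 0.4385 y 0.2826
cnear [0.4672 0.0965 0.038 ] x 0.4385 y 0.1877
[[0.4576, 0.1952, 0.038], [0.5146, 0.1838, 0.038]] [[0.4379, 0.1025, 0.038], [0.4964, 0.0905, 0.038]]
```

```bash
python3 -m inch '[[[0.01,0.04,-0.2],[0,0,0]],[[0,0,-0.2],[0,0,0]],[[0,0,-0.2],[0,0,0]],[[0,0,-0.2],[0,0,0]],[[0,0,-0.15],[0,0,0]],[[0,0,0],[0,0,0]],[[0,0,0],[0,0,0]]]'
python3 -m inch '[[[0,0,-0.15],[0,0,0]],[[0,0,-0.15],[0,0,0]],[[0,0,-0.1],[0,0,0]],[[0,0,0],[0,0,0]],[[0,0,0],[0,0,0]]]'
```

```text
clock: 7.73
tcp_pos: [0.4771, 0.1496, 0.0967]
ee_rot: [0.775, 0.632, -0.0, 0.0]
ft_force: [-1.1, 0.3, -0.0]
opening: 0.0063
grip_force: 40.1
clock: 8.15
tcp_pos: [0.4771, 0.1496, 0.0888]
ee_rot: [0.775, 0.632, -0.0, -0.0]
ft_force: [-0.2, -0.3, -0.1]
opening: 0.0064
grip_force: 40.1
```

```bash
python3 -m inch '[[[0,0,-0.15],[0,0,0]],[[0,0,-0.15],[0,0,0]],[[0,0,-0.15],[0,0,0]],[[0,0,-0.1],[0,0,0]],[[0,0,0],[0,0,0]],[[0,0,0],[0,0,0]]]'
python3 -m inch '[[[0,0,-0.1],[0,0,0]],[[0,0,-0.05],[0,0,0]],[[0,0,0],[0,0,0]],[[0,0,0],[0,0,0]]]'
```

```text
clock: 8.65
tcp_pos: [0.4771, 0.1496, 0.0777]
ee_rot: [0.775, 0.632, -0.0, 0.0]
ft_force: [-0.2, 0.2, 0.0]
opening: 0.0067
grip_force: 40.1
clock: 8.98
tcp_pos: [0.4786, 0.1499, 0.0764]
ee_rot: [0.775, 0.632, 0.001, 0.0]
ft_force: [-1.8, -1.1, 10.6]
opening: 0.0063
grip_force: 41.6
```

```bash
python3 -m inch '[[[0,0,0.05],[0,0,0]],[[0,0,0],[0,0,0]],[[0,0,0],[0,0,0]],[[0,0,0],[0,0,0]],[[0,0,0],[0,0,0]],[[0,0,0],[0,0,0]],[[0,0,0],[0,0,0]],[[0,0,0],[0,0,0]]]' 0
python3 -m inch '[[[0,0,0.4],[0,0,0]],[[0,0,0.8],[0,0,0]],[[0,0,1],[0,0,0]],[[0,0,1],[0,0,0]],[[0,0,1],[0,0,0]],[[0,0,1],[0,0,0]],[[0,0,1],[0,0,0]],[[0,0,1],[0,0,0]],[[0,0,1],[0,0,0]],[[0,0,0],[0,0,0]],[[0,0,0],[0,0,0]]]'
python3 - <<'E'
from h import *
S=arm.calibration("scene");sc=arm.read_camera("scene");cv2.imwrite("pics/s6r.png",sc[:,:,::-1])
W=arm.calibration("wrist");im=arm.read_camera("wrist");cv2.imwrite("pics/w6r.png",im[:,:,::-1])
# white board outline in scene: predicted vs image gradient along predicted top edge
def pr(x,y,th,pts):
    L=np.array(pts);C,Sn=np.cos(th),np.sin(th);return np.c_[x+C*L[:,0]-Sn*L[:,1],y+Sn*L[:,0]+C*L[:,1],L[:,2]]
print("pred board top corners scene",proj(S,pr(.4765,.1425,-.2,[[-.004,.035,.12],[-.004,-.035,.12],[-.004,0,.12],[.004,0,.12],[.004,-.035,.12]])).round(1).tolist())
h=cv2.cvtColor(sc,cv2.COLOR_RGB2HSV)
u,v=proj(S,pr(.4765,.1425,-.2,[[-.004,0,.12]]))[0].round().astype(int)
print(u,v,sc[v-8:v+12,u].tolist())
E
```

```text
clock: 9.65
tcp_pos: [0.4772, 0.1497, 0.0758]
ee_rot: [0.775, 0.632, -0.0, -0.0]
ft_force: [-0.2, -0.1, -0.5]
opening: 0.0853
grip_force: 0.0
clock: 10.57
tcp_pos: [0.4778, 0.1499, 0.2413]
ee_rot: [0.775, 0.632, 0.001, 0.0]
ft_force: [0.0, 0.1, -1.1]
opening: 0.0852
grip_force: 0.0
pred board top corners scene [[196.5, 168.1], [208.1, 177.7], [202.2, 172.8], [205.0, 172.2], [211.0, 177.0]]
202 173 [[213, 211, 192], [159, 156, 139], [130, 127, 114], [132, 130, 116], [121, 121, 108], [127, 133, 116], [190, 190, 171], [216, 214, 196], [210, 208, 191], [170, 168, 148], [172, 171, 152], [174, 172, 152], [172, 170, 151], [166, 166, 147], [111, 128, 108], [56, 93, 70], [52, 90, 68], [81, 107, 84], [139, 146, 127], [174, 172, 154]]
```

The board is released and seated: its top edge in the scene image is at row ~173, with 172.8 predicted for the seated pose. Next the clip: I put the wrist camera above it and measure it by colour.

```bash
python3 -m inch '[[[-0.48,0.58,0],[0,0,0.128]],[[-0.48,0.58,0],[0,0,0.128]],[[-0.48,0.58,0],[0,0,0.128]],[[-0.48,0.58,0],[0,0,0.128]],[[-0.48,0.58,0],[0,0,0.128]],[[-0.48,0.58,0],[0,0,0.128]],[[0,0,0],[0,0,0]],[[0,0,0],[0,0,0]],[[0,0,0],[0,0,0]]]'
python3 - <<'E'
from h import *
s=arm.read_state();W=arm.calibration("wrist");im=arm.read_camera("wrist");cv2.imwrite("pics/w7r.png",im[:,:,::-1])
R=Rn.from_quat(s["ee_rot"]).as_matrix();print(np.array(s["tcp_pos"]).round(4),np.degrees(np.arctan2(R[1,1],R[0,1])))
h=cv2.cvtColor(im,cv2.COLOR_RGB2HSV);m=((h[...,0]>22)&(h[...,0]<34)&(h[...,1]>150)&(h[...,2]>150)).astype(np.uint8)
n,l,st,c=cv2.connectedComponentsWithStats(m)
for k in range(1,n):
    if st[k,4]>30:
        pts=np.argwhere(l==k)[:,::-1].astype(np.float32);r=cv2.minAreaRect(pts);b=cv2.boxPoints(r)
        print(st[k].tolist(),c[k].round(1).tolist(),np.round(r[1],1).tolist(),b.round(1).tolist())
        print("  at z.135",plane(W,b,.135).round(4)[:,:2].tolist())
P=lambda x,y,th,z:[[x+np.cos(th)*a-np.sin(th)*bb,y+np.sin(th)*a+np.cos(th)*bb,z] for a,bb in[(.02,.0165),(.02,-.0165),(-.02,-.0165),(-.02,.0165)]]
print("pred bar centres-line ends",proj(W,P(.4215,.301,np.radians(10.5),.136)).round(1).tolist())
E
```

```text
clock: 11.42
tcp_pos: [0.4198, 0.2185, 0.2394]
ee_rot: [0.641, 0.768, -0.001, 0.0]
ft_force: [1.0, -0.0, 0.1]
opening: 0.0855
grip_force: 0.0
[0.4198 0.2185 0.2394] 10.308566403341231
[250, 61, 7, 40, 258] [252.9, 79.6] [39.0, 6.0] [[250.0, 61.0], [256.0, 61.0], [256.0, 100.0], [250.0, 100.0]]
  at z.135 [[0.3966, 0.3116], [0.4011, 0.3124], [0.4063, 0.2837], [0.4015, 0.2829]]
[300, 60, 8, 41, 277] [303.7, 79.8] [6.9, 40.1] [[299.5, 99.9000015258789], [301.0, 59.79999923706055], [308.0, 60.099998474121094], [306.3999938964844, 100.19999694824219]]
  at z.135 [[0.4405, 0.2901], [0.4352, 0.3195], [0.4405, 0.3202], [0.446, 0.2908]]
pred bar centres-line ends [[305.3, 58.5], [303.7, 102.9], [253.7, 103.1], [253.3, 58.7]]
```

Clip bars are at (0.4014,0.2977) and (0.4406,0.3052) at z≈0.135. That puts the centre at (0.421,0.3014) with yaw ≈10.6°, 46 mm over the outsides, which matches the description. I approach it.

```bash
python3 -m inch '[[[0.01,0.83,0],[0,0,0.01]],[[0.01,0.83,0],[0,0,0]],[[0.01,0.83,0],[0,0,0]],[[0.01,0.83,0],[0,0,0]],[[0.01,0.83,0],[0,0,0]],[[0,0,0],[0,0,0]],[[0,0,-0.7],[0,0,0]],[[0,0,-1],[0,0,0]],[[0,0,-1],[0,0,0]],[[0,0,0],[0,0,0]],[[0,0,0],[0,0,0]]]' 0
python3 - <<'E'
from h import *
s=arm.read_state();R=Rn.from_quat(s["ee_rot"]).as_matrix();print(np.array(s["tcp_pos"]).round(4),np.degrees(np.arctan2(R[1,1],R[0,1])),R[:,2].round(4))
E
```

```text
clock: 12.38
tcp_pos: [0.4202, 0.3022, 0.1854]
ee_rot: [0.638, 0.77, -0.001, 0.0]
ft_force: [-0.7, 0.4, 1.1]
opening: 0.0855
grip_force: 0.0
[0.4202 0.3022 0.1854] 10.714131568770888 [-0.0014 -0.0017 -1.    ]
```

```bash
python3 -m inch '[[[0.04,-0.04,-0.7],[0,0,0]],[[0,0,-0.8],[0,0,0]],[[0,0,-0.8],[0,0,0]],[[0,0,-0.7],[0,0,0]],[[0,0,-0.45],[0,0,0]],[[0,0,0],[0,0,0]],[[0,0,0],[0,0,0]],[[0,0,0],[0,0,0]]]' 0
python3 -m inch '[[[0,0,0],[0,0,0]],[[0,0,0],[0,0,0]],[[0,0,0],[0,0,0]],[[0,0,0],[0,0,0]],[[0,0,0],[0,0,0]],[[0,0,0],[0,0,0]]]' 0.42 30
```

```text
clock: 13.05
tcp_pos: [0.4221, 0.3021, 0.1182]
ee_rot: [0.638, 0.77, 0.001, 0.0]
ft_force: [0.8, 1.4, 0.0]
opening: 0.0854
grip_force: 0.0
clock: 13.55
tcp_pos: [0.4214, 0.3015, 0.117]
ee_rot: [0.638, 0.77, 0.0, -0.0]
ft_force: [0.1, -0.2, 0.6]
opening: 0.0497
grip_force: 0.0
```

```bash
python3 -m inch '[[[0,0,0],[0,0,0]],[[0,0,0.03],[0,0,0]],[[0,0,0.03],[0,0,0]],[[0,0,0.03],[0,0,0]],[[0,0,0],[0,0,0]]]' 0.6 30
python3 -m inch '[[[0,0,0.03],[0,0,0]],[[0,0,0.03],[0,0,0]],[[0,0,0.03],[0,0,0]],[[0,0,0],[0,0,0]],[[0,0,0],[0,0,0]],[[0,0,0],[0,0,0]]]' 1 30
```

```text
clock: 13.97
tcp_pos: [0.4215, 0.3016, 0.1189]
ee_rot: [0.638, 0.77, 0.0, -0.0]
ft_force: [0.5, -0.5, -0.4]
opening: 0.0341
grip_force: 0.0
clock: 14.47
tcp_pos: [0.4214, 0.3015, 0.1205]
ee_rot: [0.638, 0.77, -0.0, -0.0]
ft_force: [0.6, -0.0, -0.5]
opening: -0.0001
grip_force: 0.0
```

The fingers shut without meeting the bars, so the clip was missed. I look before doing anything else.

```bash
python3 - <<'E'
from h import *
W=arm.calibration("wrist");im=arm.read_camera("wrist");sc=arm.read_camera("scene");tp=arm.read_camera("top")
for n,i in dict(w=im,s=sc,t=tp).items(): cv2.imwrite(f"pics/{n}8r.png",i[:,:,::-1])
a=cv2.resize(im[:,:,::-1],(400,300),interpolation=cv2.INTER_CUBIC)
b=cv2.resize(sc[130:220,110:230,::-1],(400,300),interpolation=cv2.INTER_CUBIC)
c=cv2.resize(tp[200:260,120:200,::-1],(400,300),interpolation=cv2.INTER_CUBIC)
d=cv2.resize(im[200:384,140:385,::-1],(400,300),interpolation=cv2.INTER_CUBIC)
cv2.imwrite("pics/m8.png",np.vstack([np.hstack([a,b]),np.hstack([c,d])]))
E
```

```text
(no output)
```

View pics/m8.png

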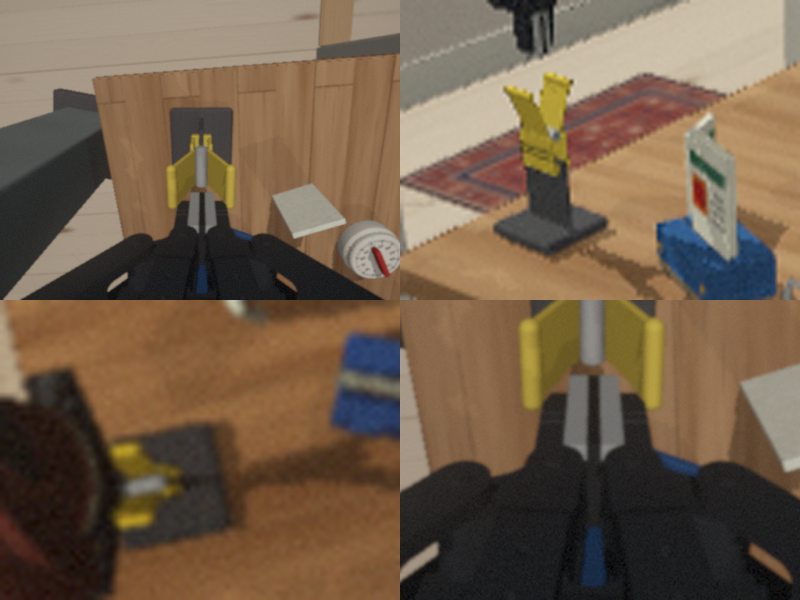

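The clip is still on its perch and unmoved. In the scene crop (top right) the fingertips at about (540,52) are above and behind the bars at (510–558,80). In the wrist view the bars (170–232,185) lie beyond the tips at (200,192). I triangulate the clip from several views.

```bash
python3 - <<'E'
from h import *
S=arm.calibration("scene");T=arm.calibration("top");W=arm.calibration("wrist");s=arm.read_state();print(np.array(s["tcp_pos"]).round(4))
print("scene: tcp",proj(S,s["tcp_pos"]),"seen ~(152,146)")
print("scene bars pred",proj(S,[[.4014,.2977,.135],[.4406,.3052,.135]]).round(1).tolist(),"seen (146,156.5),(156.5,152.5)")
print("wrist: tcp",proj(W,s["tcp_pos"]).round(1),"seen", (200*1.28,192*1.28))
def cents(im):
    h=cv2.cvtColor(im,cv2.COLOR_BGR2HSV);m=((h[...,0]>22)&(h[...,0]<34)&(h[...,1]>150)&(h[...,2]>140)).astype(np.uint8)
    n,l,st,c=cv2.connectedComponentsWithStats(m);return [(st[k].tolist(),c[k].round(1).tolist()) for k in range(1,n) if st[k,4]>15]
for f in("w7r","w8r","s8r","t8r","top0_raw"): print(f,cents(cv2.imread(f"pics/{f}.png")))
E
```

```text
[0.4214 0.3015 0.1205]
scene: tcp [[152.13641262 159.72729196]] seen ~(152,146)
scene bars pred [[145.8, 156.8], [157.2, 152.7]] seen (146,156.5),(156.5,152.5)
wrist: tcp [[257.9 229.6]] seen (256.0, 245.76)
w7r [([249, 61, 9, 40, 280], [253.0, 80.3]), ([266, 60, 5, 5, 18], [267.9, 61.8]), ([300, 60, 8, 41, 304], [303.4, 79.5])]
w8r [([213, 173, 41, 94, 696], [225.3, 226.1]), ([261, 173, 40, 94, 781], [288.2, 225.0])]
s8r [([151, 152, 10, 16, 117], [155.5, 159.4]), ([141, 156, 9, 4, 18], [145.1, 157.3]), ([146, 168, 14, 10, 57], [153.1, 172.0]), ([147, 176, 9, 6, 26], [150.9, 178.5])]
t8r []
top0_raw [([140, 243, 9, 3, 17], [144.0, 244.0])]
```

```bash
python3 - <<'E'
from h import *
S=arm.calibration("scene");W=arm.calibration("wrist");s=arm.read_state();p=np.array(s["tcp_pos"])
for dz in(0,.01,.015,.02,.025,.03,.035,.04): print(dz,"scene",proj(S,p+[0,0,dz])[0].round(1),"wrist",proj(W,p+[0,0,dz])[0].round(1))
# lowest dark/grey finger pixel column profile in scene
sc=cv2.imread("pics/s8r.png");print([(v,sc[v,150:156].mean(1).astype(int).tolist()) for v in range(138,160)])
w=cv2.imread("pics/w8r.png");print([(v,w[v,246:256].mean(0).mean().astype(int),w[v,246:256].mean(0).astype(int).tolist()) for v in range(225,262,2)])
E
```

```text
0 scene [152.1 159.7] wrist [257.9 229.6]
0.01 scene [151.8 156.3] wrist [257.9 237.1]
0.015 scene [151.7 154.5] wrist [257.9 241.2]
0.02 scene [151.5 152.8] wrist [257.9 245.4]
0.025 scene [151.3 151.1] wrist [257.9 249.9]
0.03 scene [151.2 149.3] wrist [257.9 254.7]
0.035 scene [151.  147.5] wrist [257.9 259.7]
0.04 scene [150.8 145.8] wrist [257.9 265. ]
[(138, [112, 93, 62, 60, 91, 21]), (139, [115, 96, 66, 65, 101, 25]), (140, [111, 104, 70, 63, 103, 29]), (141, [95, 107, 73, 59, 101, 36]), (142, [91, 104, 87, 43, 102, 49]), (143, [90, 107, 90, 41, 102, 78]), (144, [74, 110, 105, 31, 102, 119]), (145, [86, 109, 105, 28, 98, 132]), (146, [118, 110, 93, 120, 133, 166]), (147, [143, 140, 121, 186, 185, 184]), (148, [187, 187, 185, 184, 183, 182]), (149, [184, 184, 180, 183, 185, 187]), (150, [183, 183, 185, 187, 187, 186]), (151, [185, 187, 187, 179, 182, 183]), (152, [186, 186, 186, 139, 156, 164]), (153, [186, 185, 186, 118, 111, 125]), (154, [187, 186, 187, 133, 111, 108]), (155, [187, 187, 187, 133, 121, 128]), (156, [188, 188, 176, 132, 131, 123]), (157, [188, 189, 104, 131, 129, 129]), (158, [189, 190, 119, 131, 130, 131]), (159, [186, 189, 144, 134, 133, 132])]
[(225, np.int64(103), [83, 108, 117]), (227, np.int64(103), [85, 108, 117]), (229, np.int64(102), [83, 107, 115]), (231, np.int64(101), [83, 106, 115]), (233, np.int64(101), [82, 106, 115]), (235, np.int64(99), [81, 104, 113]), (237, np.int64(95), [77, 99, 110]), (239, np.int64(79), [60, 80, 99]), (241, np.int64(68), [45, 67, 93]), (243, np.int64(67), [44, 66, 92]), (245, np.int64(77), [62, 76, 93]), (247, np.int64(102), [99, 103, 106]), (249, np.int64(105), [102, 106, 108]), (251, np.int64(105), [103, 106, 108]), (253, np.int64(105), [103, 106, 108]), (255, np.int64(105), [102, 106, 107]), (257, np.int64(105), [102, 106, 107]), (259, np.int64(105), [102, 105, 107]), (261, np.int64(104), [101, 104, 106])]
```

Scene and wrist views agree that the real fingertips sit about 35 mm above the reported TCP; the shallow grip on the board fits this too. The fingers therefore closed above the bars. I open, go 38 mm lower and repeat the staged squeeze.

```bash
python3 -m inch '[[[0,0,0],[0,0,0]],[[0,0,0],[0,0,0]],[[0,0,0],[0,0,0]],[[0,0,0],[0,0,0]],[[0,0,0],[0,0,0]],[[0,0,0],[0,0,0]],[[0,0,0],[0,0,0]],[[0,0,0],[0,0,0]]]' 0
python3 -m inch '[[[0,0,-0.4],[0,0,0]],[[0,0,-0.4],[0,0,0]],[[0,0,-0.4],[0,0,0]],[[0,0,-0.4],[0,0,0]],[[0,0,-0.3],[0,0,0]],[[0,0,0],[0,0,0]],[[0,0,0],[0,0,0]]]' 0
python3 -m inch '[[[0,0,0],[0,0,0]],[[0,0,0],[0,0,0]],[[0,0,0],[0,0,0]],[[0,0,0],[0,0,0]],[[0,0,0],[0,0,0]],[[0,0,0],[0,0,0]]]' 0.42 30
python3 - <<'E'
from h import *
S=arm.calibration("scene");W=arm.calibration("wrist");im=arm.read_camera("wrist");sc=arm.read_camera("scene");cv2.imwrite("pics/w9r.png",im[:,:,::-1]);cv2.imwrite("pics/s9r.png",sc[:,:,::-1])
h=cv2.cvtColor(im,cv2.COLOR_RGB2HSV);m=((h[...,0]>22)&(h[...,0]<34)&(h[...,1]>150)&(h[...,2]>140)).astype(np.uint8)
n,l,st,c=cv2.connectedComponentsWithStats(m);print([(st[k].tolist(),c[k].round(1).tolist()) for k in range(1,n) if st[k,4]>15])
# coarse map of the wrist picture round the bars: y=yellow g=grey d=dark .
q=im.astype(int);
for v in range(170,300,5):
    print(v,"".join("y" if m[v,u] else "d" if q[v,u].max()<60 else "g" if q[v,u].max()-q[v,u].min()<18 else "." for u in range(160,360,3)))
E
```

```text
clock: 15.28
tcp_pos: [0.4214, 0.3015, 0.1205]
ee_rot: [0.638, 0.77, -0.0, -0.0]
ft_force: [0.4, -0.3, -0.2]
opening: 0.0855
grip_force: 0.0
clock: 15.87
tcp_pos: [0.4212, 0.3013, 0.082]
ee_rot: [0.638, 0.77, -0.001, -0.0]
ft_force: [-0.4, -0.7, 0.2]
opening: 0.0853
grip_force: 0.0
clock: 16.37
tcp_pos: [0.4214, 0.3016, 0.0826]
ee_rot: [0.638, 0.77, 0.0, -0.0]
ft_force: [-0.3, -0.3, -0.6]
opening: 0.0494
grip_force: 0.0
[([202, 188, 52, 123, 1161], [218.1, 257.5]), ([261, 188, 51, 123, 1229], [294.5, 257.1])]
170 ..................ggggggggggggggddgggggggggggggg...................
175 ..................gggggggggggggdddgggggggggggggg...................
180 ..................gggggggggggggdddgggggggggggggg...................
185 ..................gggggggggggggdgggggggggggggggg...................
190 ..................ggggggggg.yyyyg.yyyyggggggggg....................
195 ..................ggggggggg.yyy.g.yyy.ggggggggg....................
200 ...................gggggggg.yyy.ggyy.y.gggggggg....................
205 ...................ggggggggyy.y.ggyy.y.gggggggg....................
210 .....
[... 586 characters left out ...]
yyyy...........ggggg...........yyyyy.dgggg..........
255 .........ggggdyyyyy...........ggggg...........yyyyy.ddgggg.........
260 ........ggggddyyyyy...........gggggg..........yyyyy.ddgggg.........
265 ....dddgggggdd.yyyy...........ggggg...........yyyyyddddgggggddd....
270 ...dddgggggddd.yyyy...........................yyyy.ddddgggggdddd...
275 ..dddggggggddd.yyyy...........................yyyy.dddddgggggdddd..
280 .ddddgggggdddd.yyyy...........................yyyy.ddddddgggggdddd.
285 ddddgggggddddd.yyyy...........................yyyy.ddddddggggggddd.
290 dddggggggddddd.yyyy...........................yyyy..ddddddgggggdddd
295 ddddggggdddddddyyyy...........................yyyy..ddddddgggggdddd
```

The wrist view map shows both bars between the fingers, centred. I squeeze with a small rise.

```bash
python3 -m inch '[[[0,0,0],[0,0,0]],[[0,0,0.03],[0,0,0]],[[0,0,0.03],[0,0,0]],[[0,0,0.03],[0,0,0]],[[0,0,0],[0,0,0]]]' 0.6 30
python3 -m inch '[[[0,0,0.03],[0,0,0]],[[0,0,0.03],[0,0,0]],[[0,0,0.03],[0,0,0]],[[0,0,0],[0,0,0]],[[0,0,0],[0,0,0]],[[0,0,0],[0,0,0]],[[0,0,0],[0,0,0]]]' 1 30
```

```text
clock: 16.88
tcp_pos: [0.4215, 0.3016, 0.0844]
ee_rot: [0.638, 0.77, 0.0, 0.0]
ft_force: [-0.4, -0.3, -0.7]
opening: 0.034
grip_force: 5.9
clock: 17.47
tcp_pos: [0.4214, 0.3015, 0.0861]
ee_rot: [0.638, 0.77, -0.0, 0.0]
ft_force: [0.1, -0.2, -0.3]
opening: 0.0153
grip_force: 32.2
```

```bash
python3 -m inch '[[[0,0,0.3],[0,0,0]],[[0,0,0.5],[0,0,0]],[[0,0,0.8],[0,0,0]],[[0,0,0.8],[0,0,0]],[[0,0,0.8],[0,0,0]],[[0,0,0.8],[0,0,0]],[[0,0,0.6],[0,0,0]],[[0,0,0],[0,0,0]],[[0,0,0],[0,0,0]],[[0,0,0],[0,0,0]]]'
python3 - <<'E'
from h import *
S=arm.calibration("scene");W=arm.calibration("wrist");T=arm.calibration("top");s=arm.read_state();p=np.array(s["tcp_pos"])
print(p.round(4),s["ft_force"])
im=arm.read_camera("wrist");sc=arm.read_camera("scene");cv2.imwrite("pics/w10r.png",im[:,:,::-1]);cv2.imwrite("pics/s10r.png",sc[:,:,::-1])
for n,i,r in(("w",im,(150,330,180,340,2,4)),("s",sc,(100,200,120,190,1,2))):
    h=cv2.cvtColor(i,cv2.COLOR_RGB2HSV);q=i.astype(int);m=(h[...,0]>20)&(h[...,0]<36)&(h[...,1]>140)&(h[...,2]>60)
    v0,v1,u0,u1,du,dv=r
    print(n,"cols from",u0,"step",du)
    for v in range(v0,v1,dv): print(v,"".join("y" if m[v,u] else "d" if q[v,u].max()<60 else "g" if q[v,u].max()-q[v,u].min()<18 else "." for u in range(u0,u1,du)))
th=np.radians(10.6);ex=np.array([np.cos(th),np.sin(th),0]);ey=np.array([-np.sin(th),np.cos(th),0])
for dz in(.00,.01,.02,.03):
    o=p+[0,0,dz-.0];print(dz,"scene front lip bottom corners if lips bottom at tcp-z",dz,proj(S,[o-.014*ex-[0,0,.03]+.02*ey*k for k in(1,-1)]).round(1).tolist())
E
```

```text
clock: 18.3
tcp_pos: [0.4211, 0.3013, 0.1774]
ee_rot: [0.638, 0.77, -0.0, -0.0]
ft_force: [-0.5, -0.4, -0.7]
opening: 0.0154
grip_force: 32.2
[0.4211 0.3013 0.1774] [-0.50787423 -0.41424107 -0.65903562]
w cols from 180 step 2
150 .......................ggggggggggggggggggggggggggggggggg........................
154 .......................ggggggggggggggggggggggggggggggggg........................
158 .......................ggggggggggggggggggggggggggggggggg........................
162 .......................ggggggggggggggggggggggggggggggggg........................
166 .......................ggggggggggggggggggggggggggggggggg........................
170 .......................ggggggggggggggggggggggggggggggggg........................
174 ........................gggggggggggggdgggggggggggggggggg........................
178 ........................gggggggggggggdggggggggggggggggg.........................
182 ........................gggggggggggggddgggggggggggggggg.........................
186 .......................yyyyyy.gggggggddggggggg.yyyyyy.g.........................
190 ....................
[... 6413 characters left out ...]
..........
192 .............................ddddddddddddggg..........................
194 .........................gggggggdddddddddgggggggg.....................
196 ....................gggggggggggggggggddddgggggggggdg..................
198 ..................ggggggggggggggggggggggggggggddddd...................
0.0 scene front lip bottom corners if lips bottom at tcp-z 0.0 [[142.2, 150.1], [152.2, 153.5]]
0.01 scene front lip bottom corners if lips bottom at tcp-z 0.01 [[141.8, 146.6], [151.8, 150.0]]
0.02 scene front lip bottom corners if lips bottom at tcp-z 0.02 [[141.4, 143.1], [151.5, 146.4]]
0.03 scene front lip bottom corners if lips bottom at tcp-z 0.03 [[141.1, 139.5], [151.2, 142.7]]
```

The clip is free, centred in the fingers and fully open. Its lip bottoms in the scene are at (140,149)–(151,151), i.e. about 27 mm below the reported TCP z, which agrees with the geometry. The final TCP target is (0.4761, 0.1432, 0.137) with yaw −11.5°. I fly over first.

```bash
python3 -m inch '[[[0.28,-0.79,0],[0,0,-0.077]],[[0.28,-0.79,0],[0,0,-0.077]],[[0.28,-0.79,0],[0,0,-0.077]],[[0.28,-0.79,0],[0,0,-0.077]],[[0.27,-0.79,0],[0,0,-0.077]],[[0.27,-0.79,0],[0,0,-0.077]],[[0.27,-0.79,0],[0,0,-0.077]],[[0.27,-0.79,0],[0,0,-0.077]],[[0.27,-0.79,0],[0,0,-0.077]],[[0.27,-0.79,0],[0,0,-0.077]],[[0,0,0],[0,0,0]],[[0,0,0],[0,0,0]]]'
python3 -m inch '[[[0,0,0],[0,0,0]],[[0,0,0],[0,0,0]]]'
python3 - <<'E'
from h import *
S=arm.calibration("scene");W=arm.calibration("wrist");s=arm.read_state();p=np.array(s["tcp_pos"]);R=Rn.from_quat(s["ee_rot"]).as_matrix()
print(p.round(4),np.degrees(np.arctan2(R[1,1],R[0,1])),R[:,2].round(4))
im=arm.read_camera("wrist");cv2.imwrite("pics/w11r.png",im[:,:,::-1]);cv2.imwrite("pics/s11r.png",arm.read_camera("scene")[:,:,::-1])
th=np.radians(-11.5);ex=np.array([np.cos(th),np.sin(th),0]);ey=np.array([-np.sin(th),np.cos(th),0])
B=np.array([.4761,.1432,.12]);b=[B+ex*a+ey*y for a,y in((-.004,.035),(.004,.035),(.004,-.035),(-.004,-.035))]
print("pred board top wrist",proj(W,b).round(1).tolist())
st=np.array([.4763,.142,.038]);print("pred stand far corners",proj(W,[st+ex*a+ey*.048 for a in(-.03,.03)]).round(1).tolist())
print("pin far end pred",proj(W,p+[0,0,.003]+.02*ey).round(1),"lip far bottoms pred",proj(W,[p-[0,0,.0265]+.02*ey+a*ex for a in(-.012,.012)]).round(1).tolist())
h=cv2.cvtColor(im,cv2.COLOR_RGB2HSV);q=im.astype(int);m=(h[...,0]>20)&(h[...,0]<36)&(h[...,1]>140)&(h[...,2]>60);bl=(h[...,0]>100)&(h[...,0]<125)&(h[...,1]>110)
for v in range(110,262,3): print(v,"".join("y" if m[v,u] else "b" if bl[v,u] else "d" if q[v,u].max()<60 else "W" if q[v,u].min()>135 else "g" if q[v,u].max()-q[v,u].min()<25 else "." for u in range(200,320,1)))
E
```

```text
clock: 19.4
tcp_pos: [0.4767, 0.1422, 0.1782]
ee_rot: [0.775, 0.633, 0.0, -0.0]
ft_force: [-0.1, 0.6, -0.9]
opening: 0.0151
grip_force: 32.2
clock: 19.57
tcp_pos: [0.476, 0.1442, 0.178]
ee_rot: [0.773, 0.634, -0.0, -0.0]
ft_force: [-0.8, -0.3, -0.7]
opening: 0.0152
grip_force: 32.2
[0.476  0.1442 0.178 ] -11.275493889752424 [-3.e-04  0.e+00 -1.e+00]
pred board top wrist [[252.5, 151.5], [263.9, 151.6], [263.1, 242.1], [252.7, 242.0]]
pred stand far corners [[226.1, 121.7], [291.4, 121.9]]
pin far end pred [[257.6 198.4]] lip far bottoms pred [[238.5, 183.2], [276.8, 183.4]]
110 ........................................................................................................................
113 ........................................................................................................................
116 ........................................................................................................................
119 .............................ggg......................................................gg................................
122 ...............
[... 5155 characters left out ...]
yyyyyyyy..gggggg..yyyyyyyyyyyyyyyy.gggggggggggWWWWWWWWWWWW.................
248 ...........................ggggggggggg.yyyyyyyyyyyyyyy.gggggg..yyyyyyyyyyyyyyy.gggggggggggggWWWWWWWWWWWW................
251 ...........................ggggggggggg.yyyyyyyyyyyyyyy.gggggg..yyyyyyyyyyyyyyy.gggggggggggggWWWWWWWWWWWWWg..............
254 ..........................gggggggggggggyyyyyyyyyyyyyy..gggggg..yyyyyyyyyyyyyy.dggggggggggggggWWWWWWWWWWWWWW.............
257 .......................gggggggggggggggd.yyyyyyyyyyyyyy.gggggg..yyyyyyyyyyyyyy.ddgggggggggggggggggggggggWWWWW............
260 .............gdddddddddgggggggggggggggd.yyyyyyyyyyyyy..gggggg..yyyyyyyyyyyyyy.ddgggggggggggggggdddddddddggWWW...........
```

The wrist map shows the board's top edge at columns 253–263, centred between the open lips (inner edges 238 and 274). Board and stand match their predicted positions. I descend gently with a small x trim.

```bash
python3 -m inch '[[[0.04,0,-0.3],[0,0,0]],[[0,0,-0.3],[0,0,0]],[[0,0,-0.3],[0,0,0]],[[0,0,-0.3],[0,0,0]],[[0,0,-0.3],[0,0,0]],[[0,0,-0.3],[0,0,0]],[[0,0,-0.25],[0,0,0]],[[0,0,0],[0,0,0]],[[0,0,0],[0,0,0]],[[0,0,0],[0,0,0]]]'
python3 - <<'E'
from h import *
S=arm.calibration("scene");W=arm.calibration("wrist");s=arm.read_state();p=np.array(s["tcp_pos"])
print(p.round(4))
im=arm.read_camera("wrist");sc=arm.read_camera("scene");cv2.imwrite("pics/w12r.png",im[:,:,::-1]);cv2.imwrite("pics/s12r.png",sc[:,:,::-1])
th=np.radians(-11.4);ex=np.array([np.cos(th),np.sin(th),0]);ey=np.array([-np.sin(th),np.cos(th),0])
B=np.array([.4761,.1432,.12])
print("board front top/side corners scene",proj(S,[B-.004*ex+.035*ey,B-.004*ex-.035*ey]).round(1).tolist())
for z in(.105,.110,.115): print("front lip bottom",z,proj(S,[p*[1,1,0]+[0,0,z]-a*ex+k*.02*ey for a in(.012,.017) for k in(1,-1)]).round(1).tolist())
print("back lip bottom near end .110",proj(S,[p*[1,1,0]+[0,0,.11]+a*ex-.02*ey for a in(.012,.017)]).round(1).tolist(),"wrist lip far .110",proj(W,[p*[1,1,0]+[0,0,.11]+a*ex+.02*ey for a in(-.012,.012)]).round(1).tolist())
for n,i,r in(("s",sc,(135,200,175,235,1,1)),("w",im,(160,212,215,300,1,3))):
    h=cv2.cvtColor(i,cv2.COLOR_RGB2HSV);q=i.astype(int);m=(h[...,0]>20)&(h[...,0]<36)&(h[...,1]>140)&(h[...,2]>60);bl=(h[...,0]>100)&(h[...,0]<125)&(h[...,1]>110);gr=(h[...,0]>55)&(h[...,0]<95)&(h[...,1]>70)
    v0,v1,u0,u1,du,dv=r;print(n,u0)
    for v in range(v0,v1,dv): print(v,"".join("y" if m[v,u] else "b" if bl[v,u] else "G" if gr[v,u] else "d" if q[v,u].max()<60 else "W" if q[v,u].min()>135 else "g" if q[v,u].max()-q[v,u].min()<25 else "." for u in range(u0,u1,du)))
E
```

```text
clock: 20.5
tcp_pos: [0.4772, 0.1436, 0.1373]
ee_rot: [0.774, 0.634, 0.0, 0.0]
ft_force: [0.7, 0.3, 0.3]
opening: 0.0154
grip_force: 32.2
[0.4772 0.1436 0.1373]
board front top/side corners scene [[196.2, 168.0], [207.8, 177.6]]
front lip bottom 0.105 [[196.3, 175.8], [202.8, 181.4], [194.5, 176.2], [201.0, 181.8]]
front lip bottom 0.11 [[196.2, 174.0], [202.7, 179.6], [194.4, 174.4], [200.9, 180.0]]
front lip bottom 0.115 [[196.1, 172.2], [202.7, 177.8], [194.3, 172.6], [200.8, 178.2]]
back lip bottom near end .110 [[211.4, 177.7], [213.1, 177.3]] wrist lip far .110 [[238.5, 182.9], [276.6, 182.9]]
s 175
135 gggggg.WWWW.dddddddddddddgWWWWddddddd..WWWWWWWWWWWWgWgWgWggg
136 gggg.WWWWWWW..dddddddddddgWWdgddddddgWWWWWWWWWWWWWWggggWWWgg
137 g.W.WWWWWWWWWW.ddddddddddgWWdddddgddgWWWWWWWWWWWWWWWgWgggWgg
138 WWWWWWWWWWWWWWW...dddddddgWWddddgggdgWWWWWWWWWWWWWWggggggWgg
139 WWWWWWWWWWWWWWWWWWdddddgggWW.ddddggdgWWWWWWWWWWWWWWggggWgggg
140 WWWWWWWWWWWWWWWWWWdddddgggWWWddddggdgWWWWWWWWWWWWWWggggWgggW
141 WWWWWWWWWWWWWWWWWWdddddggggWWddddggdgWWWWWWWWWWWWWWggggWgggg
142 WWWWWWWWWWWWWWWWWWdddddggggW
[... 4663 characters left out ...]
yyyyyyyy.gbbbbbbbb.gWWWWWWWWWWWWgg.bbbbbbg..yyyyyyyyyyy.gbbbbgg.......
193 .......g..g.yyyyyyyyyyy.g.bbbbbbb.gWWWWWWWWWWWWgg.bbbbbbg..yyyyyyyyyy.ggbbbbgg.......
196 .......g..g.yyyyyyyyyyy..g.bbbbbb.gWWWWWWWWWWWWgg.bbbbb.g..yyyyyyy.yy.g.bbbbg........
199 .......g..g.yyyyyyyyyyyyyy..g.bbb.gWWWWWWWWWWWWgg.bb.gg.yyyyyyy.....y.g.bbb.g........
202 ........g.g.yyyyyyyyyyyyyyyyy..g..gggggggggggggggggg..yyyyyyyyy.d.yyy.g.bbbbg........
205 ........g.g.yyyyyyyyyyyyyyyyyy.ggggggggggggggggggggg.yyyyyyyyyy.d..yy.g.bbb.g........
208 ........g.g..yyyyyyyyyyyyyyyyy..ggggWWWWWWWWggggggg..yyyyyyyyyy.d..yy.g.bbb.g........
211 ........g.g.yyyyyyyyyyyyyyyyyyyyy.ggWWWWWWWWggggg.yyyyyyyyyyyy....yyy.g.bbb.g........
```

The lips straddle the board centrally, with gaps of about 12 px and 11 px in the wrist map. In the scene the front lip's bottom edge, (193,173.5)–(201,179.5), puts it at z≈0.1115, which is 8.5 mm past the top edge. I go 1.5 mm lower, settle and hand in.

```bash
python3 -m inch '[[[0,0.02,-0.04],[0,0,0]],[[0,0.02,-0.035],[0,0,0]],[[0,0,0],[0,0,0]],[[0,0,0],[0,0,0]],[[0,0,0],[0,0,0]],[[0,0,0],[0,0,0]],[[0,0,0],[0,0,0]],[[0,0,0],[0,0,0]]]' && python3 -c "
from cell import arm
s=arm.read_state();print(s['ft_force'],s['opening'],s['grip_force']);print(arm.close_job())"
```

```text
clock: 21.27
tcp_pos: [0.477, 0.1443, 0.1356]
ee_rot: [0.774, 0.634, -0.0, -0.0]
ft_force: [0.2, -0.4, 0.3]
opening: 0.0155
grip_force: 32.2
[ 0.15981727 -0.42298772  0.25240997] 0.015501814327637118 32.21736431121826
the job is handed in; nothing more can be done
None
```

The job is handed in at 21.3 s: the board is seated in the stand and released, and the clip is held fully squeezed around the middle of its top edge, jaws about 1 cm past the faces; by camera and wrist force it touches neither board nor stand.

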